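Take the sprung front roller out of the bench roller mixer

TASK

The front roller of the roller mixer has to come out for washing. Take the forked tool from its rest, straddle the sprung pin with the fork, press the collar gently along the roller until the pin is out of its hole, then lift that end, let the pin settle in the notch in the end plate's top edge and put the tool back on its rest. Draw the roller out of the drive socket and lay it gently in the rinse tray, lengthways, without disturbing the bottle on the back rollers, the culture dishes or the pen.

Things in the scene. Friction and masses are not known exactly. Their poses are not given: they have to be found in the camera images.
- mixer: white bench roller mixer, fixed, 240 x 310 x 142 mm, three steel rollers 66 mm apart. Origin on the bench under the middle of the front roller (nearest the robot); x towards the back rollers, y along the rollers from drive housing to end plate, z up. Base top 60 mm high, reaching 47 mm in front of the front roller's axis; drive housing 142 mm high, socket plate at y = -97 mm
- hole (a point): centre of the mouth of the front blind hole in the aluminium end plate's inner face, 105 mm above the bench, 132 mm along y from the mixer's origin; axes as the mixer's. The hole is 8.5 mm wide and 5 mm deep, the plate 11 mm thick; the outer face lies 143 mm along y
- notch (a point): middle of the floor of the U notch in the end plate's top edge, right above the hole (9.5 mm above its centre, 5.5 mm outward of the inner face); axes as the mixer's. 12 mm wide in x, open along y, horns 7 mm high on both sides. A pin lying in it has its axis 3 mm above this point
- neck (a point): point on the axis of the front roller's sprung pin, 8 mm short of the end plate; moves with the pin; y along the pin out of the roller. Steel pin 6 mm thick, flat tip 13 mm from here (5 mm in the hole). On it, 4 to 18 mm back from here, the face of a collar clamped by hand (16 mm across, 4 mm thick): where exactly differs each time and is not measured: find it by feel or sight
- roller_mid (a point): centre of the loose front roller; y along its axis to the pin end, x and z turn as it rolls. Steel, 32 mm across, 190 mm long without stub and pin (106 mm to the stub's end, 137 mm to the pin's tip), 0.2 to 0.35 kg. With the pin in the notch it slopes about 3 degrees; drawn 10 to 13 mm along its axis to the pin end (the pin may spring in against the plate) it can be lifted out
- roller: the front roller with pin and collar; origin at roller_mid. A spring pushes the pin out with 5 N, 7 N when pressed. The collar can be pressed 6.5 mm to a solid stop and the tip leaves the hole after 5 mm: press till the force rises at the stop, not over 12 N. Set free, the pin stands out 2 mm further. The other end's 10 mm stub sits 9 mm deep in a 13 mm socket, 2 mm from roller end to housing
- fork_grip (a point): place to grip the forked tool, on its centre line in the front part of the black handle; x along the tool to the fork, y across, z up as it lies. Handle 90 mm long (63 mm behind to 27 mm ahead of here), 26 mm wide (y), 18 mm high (z), about 0.09 kg
- fork_seat (a point): point in the fork's slot, 48 mm ahead of fork_grip on the centre line, where the pin's axis lies when the pin touches the slot's floor (3 mm behind). The steel blade is 4 mm thick (y), 18 mm high, on edge: two tines one above the other, 9 mm slot between, open to the front, its mouth 16 mm ahead of here and flared to about 15 mm
- fork: the whole forked tool; origin 15 mm behind fork_grip, axes as there
- rest_mid (a point): fixed white tool rest, base 110 x 56 x 6 mm: its middle, level with the saddle floors 28 mm above the bench; the tool's x lies along its x. Saddles 12 mm long, 34 mm behind and 42 mm ahead of here, 36 mm wide between 8 mm high cheeks; between them fingers have room down to the base. The tool's place: fork_grip 15 mm ahead (give or take a few) and 9 mm above here
- tray_in (a point): fixed white rinse tray, 300 x 140 x 34 mm, walls 4 mm: centre of its inner floor, 4 mm above the bench; x along its length. Ribs 3 mm high run lengthways 16 and 48 mm either side of the middle; the roller lies between the middle two or next to them, axis about 16 mm above the floor
- tray: the whole rinse tray; origin under its centre, axes as tray_in
- roll_bottle: media bottle with blue cap, 44 mm across and 115 mm long, lying on the two back rollers of the mixer; origin at its centre. Leave alone
- dish_stack: stack of three culture dishes, 91 mm across, 45 mm high; origin under its centre. Leave alone
- dish: one culture dish, 91 mm across, 15 mm high; origin under its centre. Leave alone
- marker: marker pen, 120 mm long, lying on the bench, origin under its centre. Leave alone
Mind the look-alikes: they are no part of the job. There is more than one size of the fork; the job needs the smallest.

How it is judged:
On the way, in this order (a step that is already met when the one before it is completed fails the run):
1. the fork presses the collar so far that the pin's tip is out of its hole (contact force between fork and roller above 1.5 N and y of neck in the frame of hole below -0.0132 m), for 0.05 s.
2. the pin lies in the notch on top of the end plate, with the tool off it (z of neck in the frame of hole between 0.009 and 0.016 m and y of neck in the frame of hole above -0.0115 m and contact force between fork and roller below 0.05 N and linear speed of roller below 0.03 m/s), for 0.2 s.
At the end, for the whole second after the job is handed in: The roller lies still and flat along the rinse tray (middle within 40 mm lengthways of the tray's centre, axis 10 to 23 mm above its floor); the forked tool lies still in both saddles of its rest (within 20 mm lengthways, 10 mm sideways, 6 to 13 mm above the saddle floors) (x of roller_mid in the frame of tray_in between -0.04 and 0.04 m and y of roller_mid in the frame of tray_in between -0.055 and 0.055 m and z of roller_mid in the frame of tray_in between 0.01 and 0.023 m and angle between the y axis of roller_mid and the x axis of tray_in, either way round below 0.3 rad and linear speed of each of roller, fork below 0.02 m/s and x of fork_grip in the frame of rest_mid between -0.005 and 0.035 m and y of fork_grip in the frame of rest_mid between -0.01 and 0.01 m and z of fork_grip in the frame of rest_mid between 0.006 and 0.013 m); the robot touches nothing.
It fails at once if the tool pushes on the roller, its pin or collar with more than 13 N (contact force between fork and roller above 13 N).
It fails at once if the tool pushes on the mixer with more than 20 N (contact force between fork and mixer above 20 N).
It fails at once if the roller is dropped or banged into the tray (more than 40 N) (contact force between roller and tray above 40 N).
It fails at once if the bottle on the back rollers is moved more than 20 mm (distance of roll_bottle from where it was at the start of the episode above 0.02 m).
It fails at once if a culture dish or the pen is moved more than 20 mm (distance of any of dish_stack, dish, marker from where it was at the start of the episode above 0.02 m).
It also fails if it takes over 72 s, if anything falls off the work surface, if the arm or the gripper's body presses on something with over 40 N, if the wrist force passes 120 N, or if a joint passes its speed limit or range.

ROBOT

A 6-joint arm with a two-finger parallel gripper is mounted at the origin on the work surface. World frame = base frame: x ahead of the robot, y to its left, z up, the work surface at z = 0. Lengths are in m, angles in rad, forces in N, time in s.
With the tool pointing down it reaches from about 0.225 to 0.875 m from the base axis. Payload 3.4 kg.
Tool frame: the origin (TCP) lies midway between the tips of the shut fingers; the grasp point (between the pads) lies 19 mm behind it; x points along the fingers, y is the direction in which the jaws open and shut, and the axes are right-handed (so a half turn about x gives the same grasp; the last joint's range is limited). The gripper opens to 85 mm and grips with 20 to 120 N. Pads are 22 mm wide; open, the fingers measure 114 mm over their backs; the gripper's body (76 mm by 85 mm) begins 54 mm behind the grasp point. The pads swing forward as they close: fully open they stand 13 mm farther back than shut.
Start: joints at [-0.121, 0.276, 1.505, -0, 1.361, -0.121], TCP at [0.575, -0, 0.231] pointing down, gripper open.
Joint ranges: [-2.89, 2.89], [-0.75, 2.08], [0.22, 2.7], [-1.18, 4.32], [0.11, 2.71], [-2.7, 2.7]. Speed limits (rad/s): [2.57, 2.57, 3.14, 3.14, 3.14, 3.14].

INTERFACE

Orientations are given as a unit quaternion [w, x, y, z].
In Python, from rig import manip, get_image, get_calibration, ticket gives the robot as it stands. The module is installed in compiled form; this text tells all that it offers.
- The arm moves only by the tool arm_command, never from a script. Its argument "series" is text: rows parted by semicolons, each of 7 numbers parted by spaces: the shift along the tool's x, y, z in units of 0.1 m (1.0 is 0.1 m), then the turn, a rotation vector about the tool's x, y, z in units of pi rad (1.0 is pi rad), then the opening, from -1 (shut) to 1 (fully open), so that 0 is half open. In form: tx ty tz rx ry rz claw; .... A call has 1 to 12 rows; each row shifts and turns the commanded pose from where the row before left it, along the tool's axes as they then stand; what a row does not reach is not made up. A row lasts 1/12 s, in which the tool goes at most 41.7 mm and 7.16 degrees, less where a joint would pass 70% of its speed; a pose out of reach is approached as far as the arm can. A call with a number of a shift or a turn outside -1 to 1 is refused whole. A call with a gripper value outside its range is refused whole. The fingers move at their own pace and stop on an object; "squeeze" is the grip in N (left out, the last holds). Time passes only in rows, so rows that do not move let the fingers close. It gives the time, the measured TCP pose, the force and the opening at its end, in the units of the state.
- manip.get_state(): the state, without advancing time (a new reading comes with each control period).
- get_image(name): name is "scene" or "side" or "wrist"; returns the picture (480x640x3 uint8, red, green, blue); there is no depth.
- get_calibration(name): a dict with "fx", "fy", "cx", "cy" (pixels), "D" ([k1, k2, p1, p2, k3] as OpenCV has them; the pictures are not rectified), "cam_to_world" (4x4, takes a point from camera to world coordinates); the wrist camera has in their place "tool_from_camera" (4x4, takes a point from camera to tool coordinates, whose origin is the TCP and whose axes are the tool frame's). Camera axes: x right, y down, z forward; pixel columns grow to the right and rows downward; lengths in m; the calibration is good to about 2 mm. A picture is of the moment at which its call begins: read the wrist's pose just before it. get_calibration takes no time and is no camera call.
- ticket.sign_off(): hands the job in, once; it reports no verdict.
The state is a dict: "clock": time; "qpos": joint angles; "qd": joint speeds; "effort": joint torques, N m; "position": TCP position; "ee_rot": TCP orientation; "contact_force": force on the tool from outside, world axes, zero at the start; "moment": the same for the moment, N m; "width": finger opening in m.
Only numpy, scipy, OpenCV 4.12 (cv2) and the standard library are available. Lean on these libraries where they do the work, as an engineer would, in place of code of your own. Each camera call takes 0.05 s, during which the arm holds its last target. There are 200 camera calls.

## Working session

There is one attempt and no reset: what is moved stays moved. The work goes in short steps, Python scripts to look and compute and a tool call to move; the robot and the scene stay as the last step left them, time stands still between calls to the robot, and variables do not carry over. Pictures are saved under pics/ and viewed, about 8 in all and at most 12, crops included, and the job is handed in when it is done.

Besides the shell and the picture viewer there is one more tool, called after ">>>" as name(argument=value, ...) on one line, values as JSON. arm_command: Moves the arm, as the interface text tells. Shifts and turns lie within -1 to 1; 1 stands for 0.1 m of shift or pi rad of turn. Its arguments: {"type":"object","properties":{"series":{"type":"string"},"squeeze":{"type":"number"}},"required":["series"]}

```bash
mkdir -p pics && cat > h.py <<'E'
import numpy as np, cv2
from rig import manip, get_image, get_calibration, ticket
from scipy.spatial.transform import Rotation as R
def st(): return manip.get_state()
def T_tool():
    s=st(); q=np.array(s["ee_rot"]); T=np.eye(4)
    T[:3,:3]=R.from_quat(q[[1,2,3,0]]).as_matrix(); T[:3,3]=s["position"]; return T
def cam(name,T=None):
    c=get_calibration(name)
    K=np.array([[c["fx"],0,c["cx"]],[0,c["fy"],c["cy"]],[0,0,1]]); D=np.array(c["D"],float)
    M=np.array(c["cam_to_world"]) if name!="wrist" else (T_tool() if T is None else T)@np.array(c["tool_from_camera"])
    return K,D,M
def ray(C,px):
    K,D,M=C; p=cv2.undistortPoints(np.array(px,float).reshape(-1,1,2),K,D).reshape(-1,2)
    d=np.c_[p,np.ones(len(p))]@M[:3,:3].T; return M[:3,3],d/np.linalg.norm(d,axis=1)[:,None]
def onz(C,px,z):
    o,d=ray(C,px); return o+d*((z-o[2])/d[:,2])[:,None]
def proj(C,P):
    K,D,M=C; W=np.linalg.inv(M); return cv2.projectPoints(np.array(P,float).reshape(-1,3),cv2.Rodrigues(W[:3,:3])[0],W[:3,3],K,D)[0].reshape(-1,2)
def tri(C1,p1,C2,p2):
    o1,d1=ray(C1,p1);o2,d2=ray(C2,p2);out=[]
    for a,b in zip(d1,d2):
        t=np.linalg.lstsq(np.c_[a,-b],o2-o1,rcond=None)[0];A=o1+a*t[0];B=o2+b*t[1];out.append(np.r_[(A+B)/2,np.linalg.norm(A-B)])
    return np.array(out)
def save(n,im): cv2.imwrite("pics/"+n,cv2.cvtColor(im,cv2.COLOR_RGB2BGR))
E
python3 - <<'E'
from h import *
print(st())
for n in("scene","side","wrist"):
    im=get_image(n); save(n+"0.png",im); np.save(n+"0.npy",im); print(n,cam(n)[2].round(3).tolist(),get_calibration(n)["fx"])
    if n=="wrist":print(get_calibration(n)["tool_from_camera"])
E
```

```text
{'clock': 0.0, 'qpos': array([-1.20982295e-01,  2.76579865e-01,  1.50614573e+00, -1.28854389e-05,
        1.36069648e+00, -1.21022830e-01]), 'qd': array([ 0.00028043, -0.00104951,  0.00061382,  0.00053191, -0.00084755,
        0.00037013]), 'effort': array([ 6.20495921e-04, -4.16768074e+01, -2.45808578e+01, -1.52056768e-04,
        1.11346930e-02,  1.69860516e-05]), 'position': array([5.74464194e-01, 6.53049829e-05, 2.30443322e-01]), 'ee_rot': array([ 0.49950413,  0.49958667,  0.50051707, -0.50039129]), 'contact_force': array([ 0.02006587, -0.48659311, -0.88135717]), 'moment': array([ 0.01914853,  0.02790215, -0.00713531]), 'width': 0.08536238327550845}
scene [[0.449, 0.51, -0.734, 1.534], [0.894, -0.258, 0.367, -0.456], [-0.002, -0.821, -0.571, 0.903], [0.0, 0.0, 0.0, 1.0]] 503.3828132213612
side [[0.869, -0.367, 0.332, 0.142], [-0.495, -0.65, 0.577, -0.6], [0.004, -0.666, -0.746, 0.958], [0.0, 0.0, 0.0, 1.0]] 515.3648962533889
wrist [[1.0, 0.001, -0.001, 0.575], [0.0, -0.954, -0.299, 0.075], [-0.001, 0.299, -0.954, 0.373], [0.0, 0.0, 0.0, 1.0]] 367.4697793135241
[[-1.66335925e-04 -2.99521370e-01  9.54089577e-01 -1.41910322e-01]
 [ 9.99999964e-01  1.53137395e-04  2.22415009e-04  4.61718843e-04]
 [-2.12724840e-04  9.54089580e-01  2.99521333e-01 -7.45889359e-02]
 [ 0.00000000e+00  0.00000000e+00  0.00000000e+00  1.00000000e+00]]
```

View pics/scene0.png

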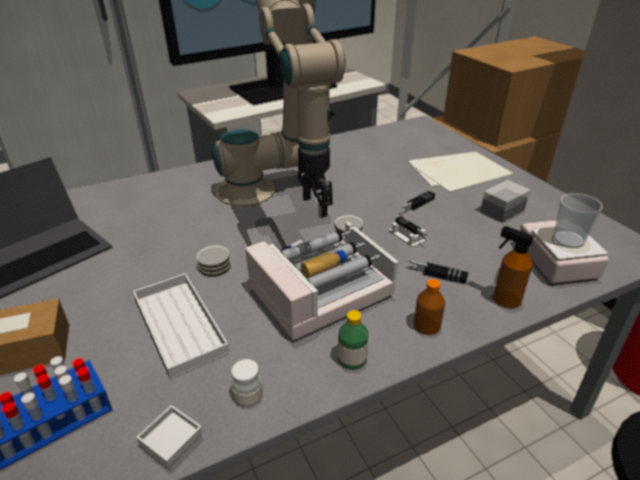

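View pics/side0.png

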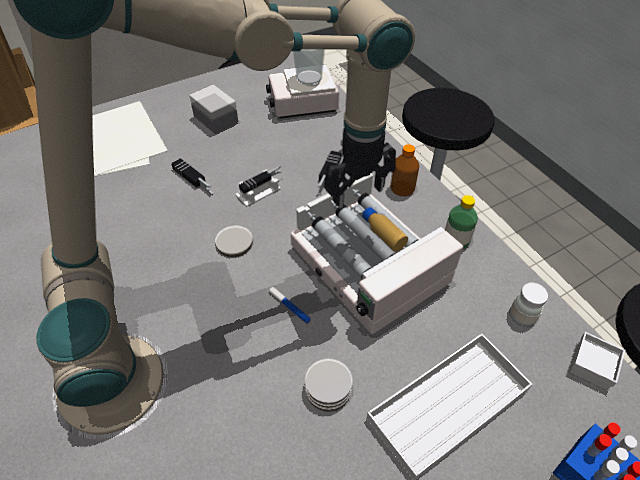

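Scene: the mixer is at (320,280), the tray at (180,322), and a fork on its white rest at (408,228). Loose forks lie at (418,202) and (440,272). Side view: rest and fork (258,185), loose fork (190,175), mixer (375,250), tray (450,405), pen (290,305), dish (234,240), stack (328,385). I'll get rough positions first, then enlarge.

```bash
python3 - <<'E'
from h import *
s=np.load("side0.npy");c=np.load("scene0.npy");S=cam("side");C=cam("scene")
print("side: fork rest tip/tail",onz(S,[(281,170),(238,190)],.037).round(3).tolist())
print("loose",onz(S,[(212,193),(172,162)],.009).round(3).tolist())
print("scene: rest",onz(C,[(393,217),(424,240)],.037).round(3).tolist(),"looseA",onz(C,[(402,208),(434,195)],.009).round(3).tolist(),"B",onz(C,[(409,265),(467,276)],.009).round(3).tolist())
print("tray side corners top",onz(S,[(369,412),(481,337),(530,383),(415,472)],.034).round(3).tolist())
print("pen,dish,stack",onz(S,[(270,290),(308,320),(234,240),(328,383)],.01).round(3).tolist())
a=cv2.resize(s[195:335,285:475],None,fx=4,fy=4,interpolation=cv2.INTER_CUBIC)
save("crop1.png",a)
b=cv2.resize(c[180:330,240:480],None,fx=3.3,fy=3.3,interpolation=cv2.INTER_CUBIC)
save("crop2.png",b)
E
```

```text
side: fork rest tip/tail [[0.575, 0.365, 0.037], [0.442, 0.35, 0.037]]
loose [[0.386, 0.403, 0.009], [0.333, 0.579, 0.009]]
scene: rest [[0.436, 0.343, 0.037], [0.583, 0.356, 0.037]] looseA [[0.367, 0.427, 0.009], [0.346, 0.575, 0.009]] B [[0.633, 0.271, 0.009], [0.746, 0.385, 0.009]]
tray side corners top [[0.413, -0.314, 0.034], [0.701, -0.296, 0.034], [0.717, -0.425, 0.034], [0.423, -0.446, 0.034]]
pen,dish,stack [[0.382, 0.042, 0.01], [0.418, -0.069, 0.01], [0.371, 0.219, 0.01], [0.382, -0.217, 0.01]]
```

View pics/crop1.png

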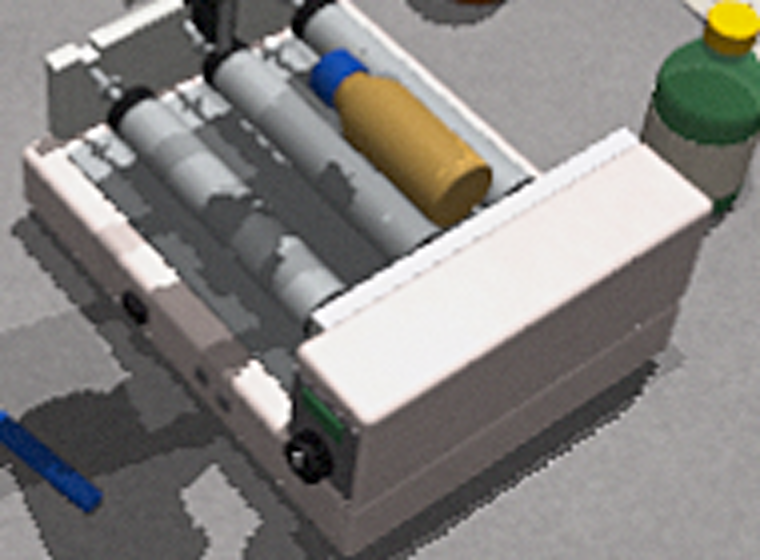

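View pics/crop2.png

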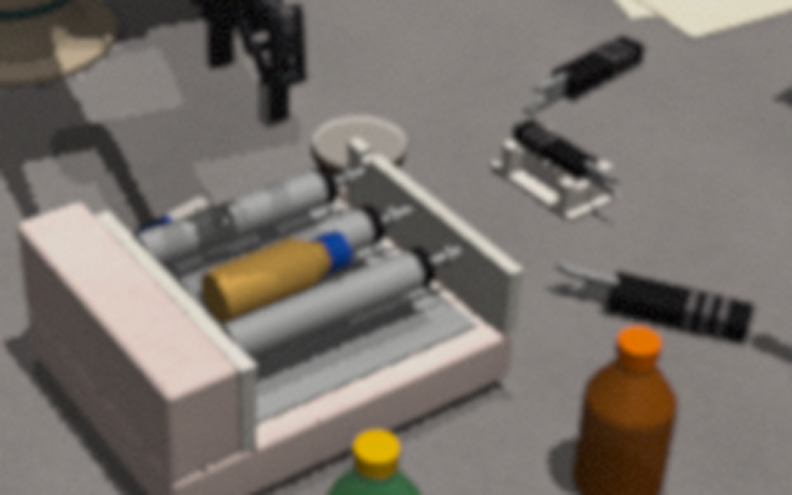

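View pics/wrist0.png

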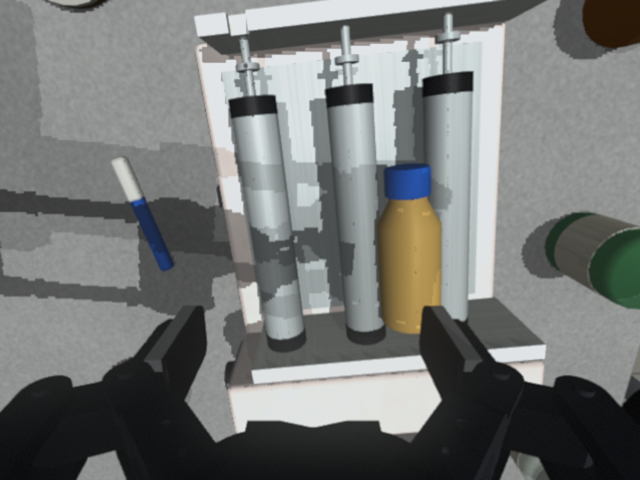

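>>> arm_command(series="0 -0.07 -0.38 0 0 0 1;0 -0.07 -0.38 0 0 0 1;0 -0.07 -0.39 0 0 0 1;0 -0.07 -0.39 0 0 0 1;0 -0.07 -0.39 0 0 0 1;0 -0.07 -0.39 0 0 0 1;0 -0.07 -0.39 0 0 0 1;0 -0.07 -0.39 0 0 0 1;0 -0.07 -0.39 0 0 0 1;0 0 0 0.038 0 0 1;0 0 0 0.038 0 0 1;0 0 0 0.038 0 0 1")

```text
clock: 1.15
position: [0.5113, 0.3501, 0.2306]
ee_rot: [-0.402, -0.581, -0.402, 0.582]
contact_force: [0.5, -0.6, 0.7]
width: 0.0854
```

>>> arm_command(series="0 0 0 0.038 0 0 1;0 0 0 0.038 0 0 1;0 0 0 0.038 0 0 1;0 0 0 0.038 0 0 1;0 0 0 0.038 0 0 1;0 0 0 0.038 0 0 1;0 0 0 0.038 0 0 1;0 0 0 0.038 0 0 1;0 0 0 0.038 0 0 1;0 0 0 0 0 0 0.2;0 0 0 0 0 0 0.2")

```text
clock: 2.07
position: [0.5119, 0.3489, 0.231]
ee_rot: [-0.05, -0.705, -0.05, 0.706]
contact_force: [-0.3, -0.1, 0.0]
width: 0.0636
```

```bash
python3 - <<'E'
from h import *
print(T_tool().round(4).tolist(),st()["qpos"].round(3),st()["clock"])
np.save("T1.npy",T_tool()); im=get_image("wrist"); np.save("w1.npy",im); save("w1.png",im)
E
```

```text
[[-0.0005, 0.1408, -0.99, 0.5119], [-0.0004, -0.99, -0.1408, 0.3489], [-1.0, 0.0003, 0.0006, 0.231], [0.0, 0.0, 0.0, 1.0]] [ 0.486  0.344  1.406 -0.     1.393  1.916] 2.0667
```

View pics/w1.png

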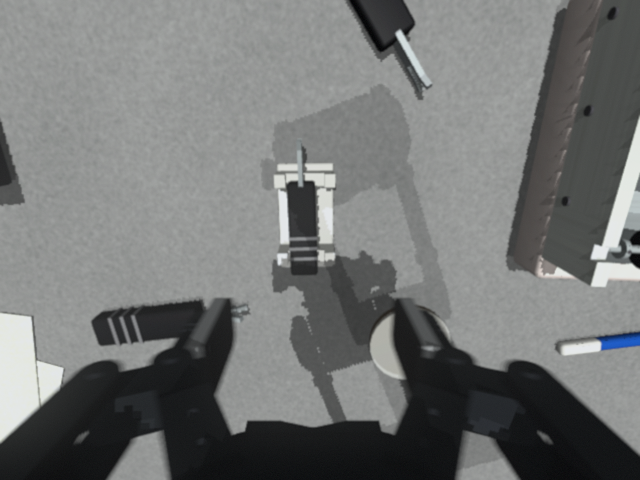

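Wrist 0: front roller runs from (287,345) to (253,98), with the collar at about (247,66) and the plate and notch at about (237,22). Wrist 1: the smallest fork lies on the rest, handle (304,274) to (300,182), tip (300,143). The two loose forks are visibly bigger.

```bash
python3 - <<'E'
from h import *
im=np.load("w1.npy");C=cam("wrist",np.load("T1.npy"))
g=im.max(2); m=np.zeros_like(g); m[170:285,280:325]=(g[170:285,280:325]<60)
n,l,s,c=cv2.connectedComponentsWithStats(m); k=1+s[1:,4].argmax(); print(s[k],c[k])
q=cv2.minAreaRect(np.argwhere(l==k)[:,::-1].astype(np.float32)); print(q)
P=onz(C,[(304,271),(300.5,182),(300,143)],.046);print(P.round(4).tolist(),np.linalg.norm(np.diff(P[:,:2],axis=0),axis=1))
for y in (190,205,220,232): 
    r=np.where(l[y]==k)[0]; W=onz(C,[(r[0],y),(r[-1]+1,y)],.046);print(y,r[0],r[-1],W.mean(0).round(4),np.linalg.norm(W[0]-W[1]).round(4))
# rest saddles/ base white corners
print("rest z=.036 saddle cheek ends", onz(C,[(275,164),(335,164)],.036).round(4).tolist(), onz(C,[(278,265),(335,265)],.036).round(4).tolist())
# mixer from wrist0
s0=np.eye(4);s0[:3,:3]=R.from_quat([0.49958667,0.50051707,-0.50039129,0.49950413]).as_matrix();s0[:3,3]=[5.74464194e-01,6.53049829e-05,2.30443322e-01];np.save("T0.npy",s0)
C0=cam("wrist",s0)
A=onz(C0,[(254,106),(286,338)],.121);print("front roller top line",A.round(4).tolist(),np.linalg.norm(A[0]-A[1]))
A=onz(C0,[(351,94),(365,330)],.121);print("mid roller",A.round(4).tolist())
print("collar,tip",onz(C0,[(247,66),(245,40)],.105).round(4).tolist())
w0=cv2.resize(cv2.cvtColor(cv2.imread("pics/wrist0.png"),cv2.COLOR_BGR2RGB)[0:130,180:320],None,fx=4.5,fy=4.5,interpolation=cv2.INTER_CUBIC); save("crop3.png",w0)
E
```

```text
[ 287  181   29   55 1318] [302.16540212 208.45978756]
((301.30059814453125, 208.31536865234375), (54.38287353515625, 27.095352172851562), 87.79740142822266)
[[0.4546, 0.347, 0.046], [0.5384, 0.3614, 0.046], [0.5716, 0.3662, 0.046]] [0.08511602 0.03349615]
190 288 314 [0.5315 0.3596 0.046 ] 0.0241
205 289 314 [0.518  0.3574 0.046 ] 0.0235
220 290 315 [0.5043 0.3546 0.046 ] 0.0238
232 291 315 [0.493  0.3526 0.046 ] 0.0231
rest z=.036 saddle cheek ends [[0.5497, 0.3864, 0.036], [0.5574, 0.3328, 0.036]] [[0.4532, 0.3727, 0.036], [0.461, 0.3173, 0.036]]
front roller top line [[0.5385, 0.0881, 0.121], [0.5555, -0.0823, 0.121]] 0.1712979153389398
mid roller [[0.6007, 0.0953, 0.121], [0.6169, -0.0752, 0.121]]
collar,tip [[0.5327, 0.1138, 0.105], [0.5322, 0.1291, 0.105]]
```

View pics/crop3.png

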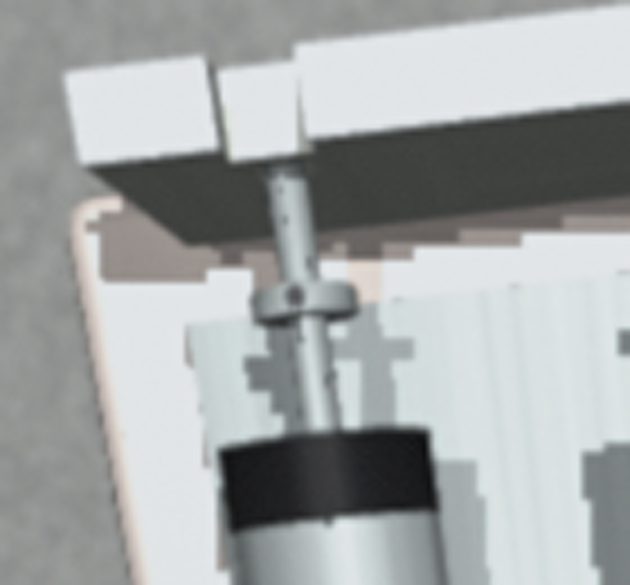

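Crop: the collar face is at wrist px about (247,63) and the pin enters the plate at (243,38), right under the notch, so this is the front roller. Gripping the fork now.

>>> arm_command(series="0.3 -0.07 0.01 -0.007 0 0 0.2;0.4 0 0 0 0 0 0.2;0.4 0 0 0 0 0 0.2;0.4 0 0 0 0 0 0.2;0.3 0 0 0 0 0 0.2;0.2 0 0 0 0 0 0.2;0.13 0 0 0 0 0 0.2;0 0 0 0 0 0 -1;0 0 0 0 0 0 -1;0 0 0 0 0 0 -1;0 0 0 0 0 0 -1;0 0 0 0 0 0 -1", squeeze=100)

```text
clock: 3.12
position: [0.5109, 0.3562, 0.0197]
ee_rot: [0.056, 0.706, 0.057, -0.704]
contact_force: [0.2, 0.4, -1.1]
width: 0.0242
```

```bash
python3 - <<'E'
from h import *
T=T_tool();np.save("Tgrip.npy",T);print(T.round(4).tolist(),st()["contact_force"].round(2),st()["width"])
C=cam("wrist",np.load("T0.npy"))
A=onz(C,[(254,106),(286,338),(253,97)],.105);print("front axis",A.round(4).tolist())
B=onz(C,[(351,94),(365,330)],.105);print("mid axis",B.round(4).tolist())
print("collar face/centre , pin entry",onz(C,[(246.7,63),(247.5,67),(243.3,38)],.105).round(4).tolist())
print("collar top edge z.113",onz(C,[(246,62.5)],.113).round(4).tolist(),"notch floor inner edge",onz(C,[(239,35.5)],.1145).round(4).tolist(),"horn inner corners z1215",onz(C,[(198,36.5),(228.5,33.3),(247,30.5)],.1215).round(4).tolist(),"horn outer",onz(C,[(194.5,16.3),(225.5,12.5),(245.5,9.8)],.1215).round(4).tolist())
E
```

```text
[[0.0023, 0.1599, -0.9871, 0.5109], [0.0012, -0.9871, -0.1599, 0.3562], [-1.0, -0.0008, -0.0025, 0.0197], [0.0, 0.0, 0.0, 1.0]] [ 0.15  0.43 -1.08] 0.024223277352489046
front axis [[0.5361, 0.0888, 0.105], [0.5541, -0.0925, 0.105], [0.5357, 0.0946, 0.105]]
mid axis [[0.6022, 0.0965, 0.105], [0.6195, -0.0849, 0.105]]
collar face/centre , pin entry [[0.5326, 0.1155, 0.105], [0.533, 0.1131, 0.105], [0.5312, 0.1302, 0.105]]
collar top edge z.113 [[0.5335, 0.1146, 0.113]] notch floor inner edge [[0.5302, 0.1297, 0.1145]] horn inner corners z1215 [[0.5065, 0.1277, 0.1215], [0.5252, 0.1295, 0.1215], [0.5365, 0.131, 0.1215]] horn outer [[0.5054, 0.1384, 0.1215], [0.5241, 0.1405, 0.1215], [0.5362, 0.1419, 0.1215]]
```

>>> arm_command(series="-0.1 0 0 0 0 0 -1;-0.2 0 0 0 0 0 -1;-0.3 0 0 0 0 0 -1;-0.3 0 0 0 0 0 -1;-0.3 0 0 0 0 0 -1;0 0.2 0.09 0 0 0 -1;0 0.34 0.14 0 0 0 -1;0 0.34 0.14 0 0 0 -1;0 0.34 0.14 0 0 0 -1;0 0.34 0.14 0 0 0 -1;0 0.34 0.14 0 0 0 -1;0 0.24 0.1 0 0 0 -1")

```text
clock: 4.12
position: [0.4552, 0.1279, 0.1396]
ee_rot: [0.057, 0.705, 0.056, -0.704]
contact_force: [-0.3, 0.2, -0.3]
width: 0.0245
```

>>> arm_command(series="0 0.15 0.05 0.01 0 0 -1;0.2 0 0 0.01 0 0 -1;0.2 0 0 0 0 0 -1;0.12 0 0 0 0 0 -1;0 0 0 0 0 0 -1;0 0 0 0 0 0 -1")

```text
clock: 4.62
position: [0.4538, 0.1147, 0.087]
ee_rot: [0.034, 0.706, 0.034, -0.706]
contact_force: [0.4, 0.6, -0.5]
width: 0.0244
```

```bash
python3 - <<'E'
from h import *
T=T_tool();np.save("T2.npy",T);print(T.round(4).tolist(),st()["contact_force"].round(2),st()["width"])
im=get_image("wrist");np.save("w2.npy",im);save("w2.png",im)
print(proj(cam("wrist",T),[(.5316,.1303,.105),(.5326,.1155,.105)]))
E
```

```text
[[0.0003, 0.0973, -0.9953, 0.4538], [0.0, -0.9953, -0.0973, 0.1147], [-1.0, 0.0, -0.0003, 0.087], [0.0, 0.0, 0.0, 1.0]] [ 0.37  0.61 -0.52] 0.02441964015002436
[[281.97342296 117.01658131]
 [328.35603271 118.49933858]]
```

View pics/w2.png

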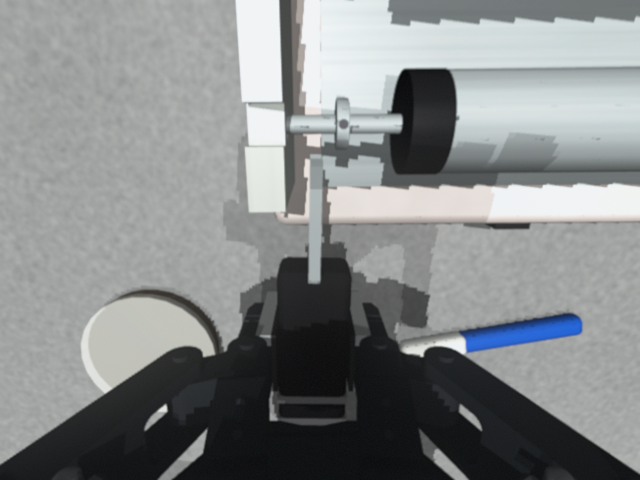

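Fork tip at (316,155), blade columns 309–322; pin axis row 123.5, collar face col 336, plate at col 290. The blade lines up with the gap.

```bash
python3 - <<'E'
from h import *
C=cam("wrist",np.load("T2.npy"))
ux=np.array([.9953,.0973,0]);uy=np.array([-.0973,.9953,0]);o=np.load("T2.npy")[:3,3]
f=lambda p,z:[((onz(C,[p],z)[0]-o)@a*1000).round(1) for a in(ux,uy)]
print("tip",f((316,155),.1135),"hback",f((315,283),.1135),"pin",f((313,123.5),.105),f((298,123.5),.105),f((325,123.5),.105),"collar face",f((336,123.5),.105),"plate",f((290,123.5),.105),"blade edges",f((309,165),.1135),f((322,165),.1135),f((309,250),.1135),f((322,250),.1135))
E
```

```text
tip [np.float64(67.7), np.float64(-2.8)] hback [np.float64(25.0), np.float64(-2.6)] pin [np.float64(77.0), np.float64(-1.9)] [np.float64(77.0), np.float64(2.9)] [np.float64(77.0), np.float64(-5.8)] collar face [np.float64(77.0), np.float64(-9.3)] plate [np.float64(77.0), np.float64(5.5)] blade edges [np.float64(64.7), np.float64(-0.7)] [np.float64(64.7), np.float64(-4.7)] [np.float64(37.0), np.float64(-0.6)] [np.float64(36.9), np.float64(-4.9)]
```

>>> arm_command(series="-0.007 0 -0.04 0 0 0 -1;0 0 -0.05 0 0 0 -1;0 0 -0.05 0 0 0 -1;0 0 0 0 0 0 -1")

```text
clock: 5.0
position: [0.47, 0.1164, 0.0877]
ee_rot: [0.034, 0.707, 0.035, -0.705]
contact_force: [0.4, 0.2, -0.9]
width: 0.0247
```

>>> arm_command(series="0 0 -0.04 0 0 0 -1;0 0 -0.03 0 0 0 -1;0 0 -0.02 0 0 0 -1;0 0 0 0 0 0 -1;0 0 0 0 0 0 -1")

```text
clock: 5.42
position: [0.4758, 0.1169, 0.0867]
ee_rot: [-0.035, -0.706, -0.034, 0.707]
contact_force: [-1.8, -0.5, 0.4]
width: 0.0246
```

```bash
python3 - <<'E'
from h import *
T=T_tool();np.save("T3.npy",T);print(T[:3,3].round(4),st()["contact_force"].round(2),st()["moment"].round(3))
im=get_image("wrist");np.save("w3.npy",im)
save("w3.png",cv2.resize(im[60:220,220:420],None,fx=3.5,fy=3.5,interpolation=cv2.INTER_CUBIC))
E
```

```text
[0.4758 0.1169 0.0867] [-1.85 -0.52  0.4 ] [-0.009  0.401  0.018]
```

View pics/w3.png

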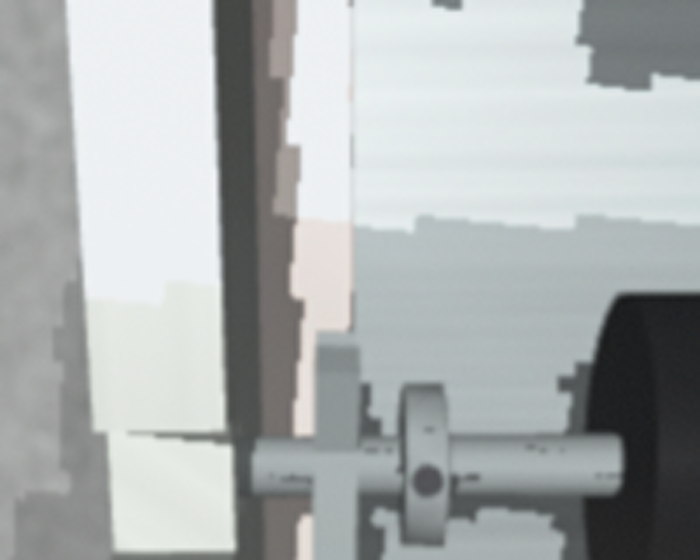

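Tine tips are past the pin (tip at crop row 335, pin row 465). The force change is about -2.2 N in x and +1.3 N in z, so the upper tine is probably riding on the pin. I'll raise it a little.

>>> arm_command(series="-0.008 0 0 0 0 0 -1;0 0 0 0 0 0 -1;0 0 0 0 0 0 -1")

```text
clock: 5.72
position: [0.4758, 0.1169, 0.0874]
ee_rot: [-0.034, -0.706, -0.034, 0.707]
contact_force: [-4.0, -0.1, -2.7]
width: 0.0245
```

>>> arm_command(series="-0.008 0 0 0 0 0 -1;0 0 0 0 0 0 -1;0 0 0 0 0 0 -1")

```text
clock: 5.97
position: [0.4758, 0.1169, 0.0882]
ee_rot: [-0.034, -0.706, -0.034, 0.707]
contact_force: [-3.3, 0.6, -4.3]
width: 0.0246
```

```bash
python3 - <<'E'
from h import *
T=T_tool();print(T.round(4).tolist(),st()["contact_force"].round(2),st()["moment"].round(3))
C=cam("wrist",np.load("T3.npy"));o=np.load("T3.npy")[:3,3];ux=np.array([.9953,.0973,0]);uy=np.array([-.0973,.9953,0])
for n,p,z in(("tip",(220+337/3.5,60+337/3.5),.1135),("pin",(310,60+467/3.5),.105),("collar",(220+402/3.5,193),.105),("bladeR",(220+358/3.5,175),.1135),("bladeL",(220+316/3.5,175),.1135)):
    print(n,[((onz(C,[p],z)[0]-o)@a*1000).round(1) for a in(ux,uy)])
E
```

```text
[[-0.002, 0.0973, -0.9953, 0.4758], [-0.0003, -0.9953, -0.0973, 0.1169], [-1.0, 0.0001, 0.002, 0.0882], [0.0, 0.0, 0.0, 1.0]] [-3.27  0.61 -4.31] [-0.134  0.731  0.022]
tip [np.float64(67.5), np.float64(-2.9)]
pin [np.float64(54.5), np.float64(-0.9)]
collar [np.float64(54.6), np.float64(-9.3)]
bladeR [np.float64(61.8), np.float64(-4.8)]
bladeL [np.float64(61.8), np.float64(-1.1)]
```

Raising made the downward force worse, so it is the lower tine that touches and the fork is too high. I'll back off a little, lower it and try again.

>>> arm_command(series="0 0 0.02 0 0 0 -1;0.03 0 0.01 0 0 0 -1;0 0 0 0 0 0 -1;0 0 0 0 0 0 -1")

```text
clock: 6.3
position: [0.4753, 0.1168, 0.0862]
ee_rot: [0.034, 0.707, 0.034, -0.705]
contact_force: [0.1, -0.7, -0.9]
width: 0.0241
```

>>> arm_command(series="0 0 -0.015 0 0 0 -1;0 0 -0.015 0 0 0 -1;0 0 0 0 0 0 -1;0 0 0 0 0 0 -1")

```text
clock: 6.63
position: [0.4758, 0.1169, 0.0856]
ee_rot: [-0.035, -0.706, -0.034, 0.707]
contact_force: [-5.1, -1.2, 1.9]
width: 0.0244
```

```bash
python3 - <<'E'
from h import *
T=T_tool();print(T.round(4).tolist(),st()["contact_force"].round(2),st()["moment"].round(3))
E
```

```text
[[-0.0018, 0.0974, -0.9952, 0.4758], [-0.0003, -0.9952, -0.0974, 0.1169], [-1.0, 0.0001, 0.0018, 0.0856], [0.0, 0.0, 0.0, 1.0]] [-5.08 -1.16  1.92] [-0.061  0.632  0.043]
```

It hits the same hard stop at x=0.4758 whatever the height, so the pin is on the slot floor (seat). I'll back off 1.5 mm and centre it in height.

>>> arm_command(series="0 0 0.02 0 0 0 -1;-0.01 0 0.015 0 0 0 -1;0 0 0 0 0 0 -1;0 0 0 0 0 0 -1")

```text
clock: 6.97
position: [0.4741, 0.1167, 0.0869]
ee_rot: [0.034, 0.707, 0.034, -0.706]
contact_force: [0.8, 0.2, -0.6]
width: 0.0243
```

>>> arm_command(series="0 0.02 0 0 0 0 -1;0 0.01 0 0 0 0 -1;0 0 0 0 0 0 -1;0 0 0 0 0 0 -1")

```text
clock: 7.3
position: [0.4737, 0.1135, 0.0866]
ee_rot: [0.034, 0.706, 0.034, -0.706]
contact_force: [-0.3, -0.2, -0.8]
width: 0.0245
```

```bash
python3 - <<'E'
from h import *
T=T_tool();print(T.round(4).tolist(),st()["contact_force"].round(2),st()["moment"].round(3))
E
```

```text
[[0.0003, 0.097, -0.9953, 0.4737], [-0.0, -0.9953, -0.097, 0.1135], [-1.0, 0.0, -0.0003, 0.0866], [0.0, 0.0, 0.0, 1.0]] [-0.29 -0.18 -0.76] [-0.042 -0.055  0.   ]
```

>>> arm_command(series="0 0.01 0 0 0 0 -1;0 0.01 0 0 0 0 -1;0 0.01 0 0 0 0 -1;0 0 0 0 0 0 -1;0 0 0 0 0 0 -1")

```text
clock: 7.72
position: [0.4734, 0.1113, 0.0864]
ee_rot: [-0.034, -0.706, -0.035, 0.707]
contact_force: [-0.4, 4.8, -1.8]
width: 0.0244
```

>>> arm_command(series="0 0.01 0 0 0 0 -1;0 0.01 0 0 0 0 -1;0 0 0 0 0 0 -1;0 0 0 0 0 0 -1")

```text
clock: 8.05
position: [0.4736, 0.1094, 0.0864]
ee_rot: [-0.034, -0.706, -0.035, 0.706]
contact_force: [-1.1, 4.8, -2.4]
width: 0.0241
```

>>> arm_command(series="0 0.01 0 0 0 0 -1;0 0 0 0 0 0 -1;0 0 0 0 0 0 -1")

```text
clock: 8.3
position: [0.4737, 0.1085, 0.0864]
ee_rot: [-0.034, -0.706, -0.035, 0.706]
contact_force: [-0.4, 5.7, -2.6]
width: 0.0242
```

>>> arm_command(series="0 0.01 0 0 0 0 -1;0 0 0 0 0 0 -1;0 0 0 0 0 0 -1")

```text
clock: 8.55
position: [0.4738, 0.1076, 0.0864]
ee_rot: [-0.034, -0.706, -0.035, 0.706]
contact_force: [0.0, 6.1, -2.3]
width: 0.0245
```

>>> arm_command(series="0 0.006 0 0 0 0 -1;0 0 0 0 0 0 -1;0 0 0 0 0 0 -1")

```text
clock: 8.8
position: [0.4738, 0.107, 0.0864]
ee_rot: [-0.034, -0.706, -0.035, 0.706]
contact_force: [-1.4, 6.5, -2.8]
width: 0.0245
```

>>> arm_command(series="0 0.005 0 0 0 0 -1;0 0 0 0 0 0 -1;0 0 0 0 0 0 -1")

```text
clock: 9.05
position: [0.4738, 0.1066, 0.0864]
ee_rot: [-0.034, -0.706, -0.035, 0.707]
contact_force: [-0.0, 5.8, -2.8]
width: 0.0246
```

>>> arm_command(series="0 0.005 0 0 0 0 -1;0 0 0 0 0 0 -1;0 0 0 0 0 0 -1")

```text
clock: 9.3
position: [0.4739, 0.1062, 0.0864]
ee_rot: [-0.034, -0.706, -0.035, 0.707]
contact_force: [-0.1, 6.7, -3.2]
width: 0.0248
```

>>> arm_command(series="0 0.004 0 0 0 0 -1;0 0 0 0 0 0 -1;0 0 0 0 0 0 -1")

```text
clock: 9.55
position: [0.4739, 0.1058, 0.0864]
ee_rot: [-0.034, -0.706, -0.035, 0.707]
contact_force: [-0.4, 6.6, -2.4]
width: 0.0245
```

>>> arm_command(series="0 0.004 0 0 0 0 -1;0 0 0 0 0 0 -1;0 0 0 0 0 0 -1")

```text
clock: 9.8
position: [0.4739, 0.1054, 0.0864]
ee_rot: [-0.034, -0.706, -0.035, 0.707]
contact_force: [-1.1, 6.2, -3.4]
width: 0.0247
```

>>> arm_command(series="0 0.004 0 0 0 0 -1;0 0 0 0 0 0 -1;0 0 0 0 0 0 -1")

```text
clock: 10.05
position: [0.474, 0.1051, 0.0864]
ee_rot: [-0.034, -0.706, -0.035, 0.707]
contact_force: [-0.8, 6.9, -2.8]
width: 0.0244
```

>>> arm_command(series="0 0.004 0 0 0 0 -1;0 0 0 0 0 0 -1;0 0 0 0 0 0 -1")

```text
clock: 10.3
position: [0.4739, 0.1051, 0.0864]
ee_rot: [-0.033, -0.706, -0.035, 0.707]
contact_force: [-0.9, 7.6, -2.2]
width: 0.0248
```

```bash
python3 - <<'E'
from h import *
T=T_tool();np.save("T4.npy",T);print(T.round(4).tolist(),st()["contact_force"].round(2),st()["moment"].round(3))
im=get_image("wrist");np.save("w4.npy",im)
save("w4.png",cv2.resize(im[90:350,200:500],None,fx=2.3,fy=2.3,interpolation=cv2.INTER_CUBIC))
E
```

```text
[[-0.001, 0.0973, -0.9953, 0.4739], [0.0027, -0.9953, -0.0973, 0.1051], [-1.0, -0.0028, 0.0007, 0.0864], [0.0, 0.0, 0.0, 1.0]] [-0.92  7.57 -2.23] [1.24  0.203 0.476]
```

View pics/w4.png

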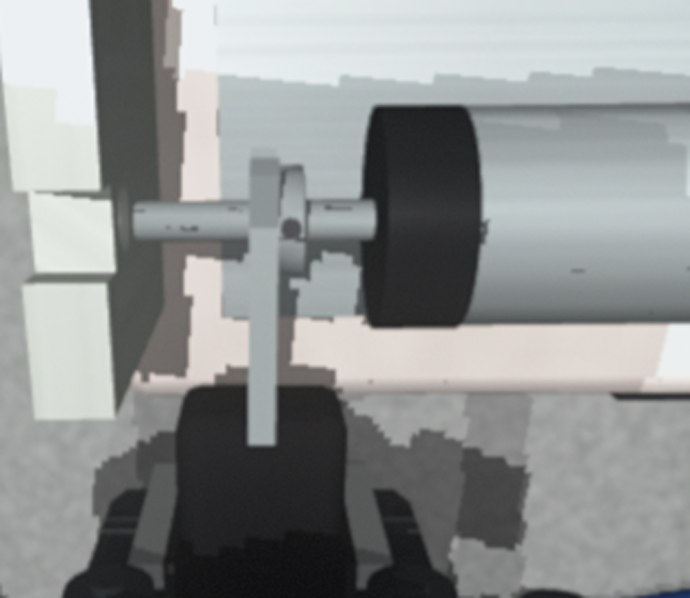

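Crop: the pin tip (133,218) is clear of the hole (122,215), and the collar is pressed against its stop (force 7.6 N, position stalled). Now lifting.

>>> arm_command(series="-0.02 0 0 0 0 0 -1;-0.02 0 0 0 0 0 -1;-0.02 0 0 0 0 0 -1;0 0 0 0 0 0 -1")

```text
clock: 10.68
position: [0.4742, 0.1051, 0.0927]
ee_rot: [-0.033, -0.706, -0.035, 0.706]
contact_force: [-0.9, 8.5, -2.3]
width: 0.0242
```

>>> arm_command(series="-0.02 0.002 0 0 0 0 -1;-0.02 0 0 0 0 0 -1;-0.02 0 0 0 0 0 -1;0 0 0 0 0 0 -1")

```text
clock: 11.02
position: [0.4742, 0.105, 0.0987]
ee_rot: [-0.033, -0.706, -0.036, 0.706]
contact_force: [-1.2, 7.9, -2.8]
width: 0.0246
```

>>> arm_command(series="-0.02 0 0 0 0 0 -1;-0.01 0 0 0 0 0 -1;0 0 0 0 0 0 -1;0 0 0 0 0 0 -1")

```text
clock: 11.35
position: [0.474, 0.105, 0.1015]
ee_rot: [-0.033, -0.706, -0.035, 0.707]
contact_force: [0.0, 8.7, -2.3]
width: 0.0245
```

```bash
python3 - <<'E'
from h import *
T=T_tool();np.save("T5.npy",T);print(T.round(4).tolist(),st()["contact_force"].round(2),st()["moment"].round(3))
im=get_image("wrist");np.save("w5.npy",im)
im2=get_image("side")
a=cv2.resize(im[90:350,200:500],(460,400),interpolation=cv2.INTER_CUBIC)
b=cv2.resize(im2[180:260,285:345],(300,400),interpolation=cv2.INTER_CUBIC)
save("w5.png",np.hstack([a,b]))
E
```

```text
[[-0.0008, 0.0972, -0.9953, 0.474], [0.003, -0.9953, -0.0972, 0.105], [-1.0, -0.0031, 0.0005, 0.1015], [0.0, 0.0, 0.0, 1.0]] [ 0.04  8.74 -2.27] [1.331 0.255 0.462]
```

```bash
python3 - <<'E'
from h import *
for n in("w4","w5"):
    g=cv2.cvtColor(np.load(n+".npy"),cv2.COLOR_RGB2GRAY).astype(int)
    for c in (285,295): 
        d=np.diff(g[150:220,c]);i=np.argsort(-abs(d))[:5];print(n,c,[(150+k,d[k]) for k in sorted(i)])
E
```

```text
w4 285 [(np.int64(176), np.int64(-42)), (np.int64(177), np.int64(-38)), (np.int64(187), np.int64(-30)), (np.int64(200), np.int64(36)), (np.int64(201), np.int64(47))]
w4 295 [(np.int64(175), np.int64(-21)), (np.int64(176), np.int64(-36)), (np.int64(201), np.int64(20)), (np.int64(202), np.int64(54)), (np.int64(203), np.int64(32))]
w5 285 [(np.int64(176), np.int64(-34)), (np.int64(194), np.int64(64)), (np.int64(195), np.int64(34)), (np.int64(210), np.int64(-34)), (np.int64(211), np.int64(-38))]
w5 295 [(np.int64(176), np.int64(-45)), (np.int64(177), np.int64(-39)), (np.int64(203), np.int64(23)), (np.int64(204), np.int64(56)), (np.int64(205), np.int64(31))]
```

View pics/w5.png

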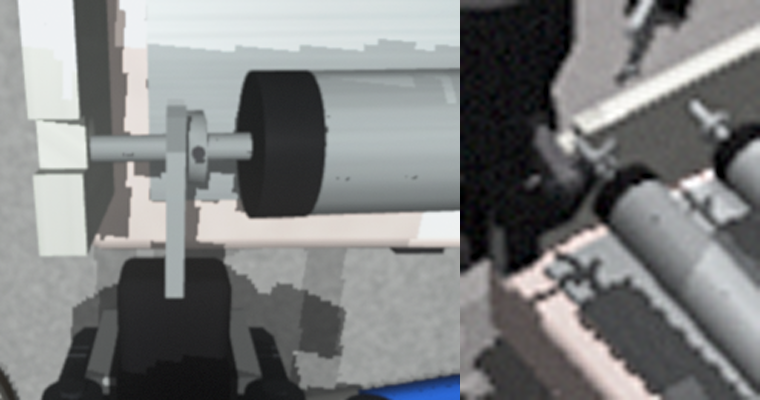

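Picture: the pin (rows 135–160) is centred in the notch gap (rows 120–172) and at its height. Now letting the collar out slowly.

>>> arm_command(series="0 -0.015 0 0 0 0 -1;0 -0.015 0 0 0 0 -1;0 -0.015 0 0 0 0 -1;0 -0.015 0 0 0 0 -1;0 0 0 0 0 0 -1;0 0 0 0 0 0 -1")

```text
clock: 11.95
position: [0.4735, 0.1101, 0.1014]
ee_rot: [-0.034, -0.706, -0.035, 0.706]
contact_force: [-0.1, 5.2, -2.9]
width: 0.0244
```

>>> arm_command(series="0 -0.012 0 0 0 0 -1;0 -0.012 0 0 0 0 -1;0 -0.012 0 0 0 0 -1;0 0 0 0 0 0 -1;0 0 0 0 0 0 -1")

```text
clock: 12.37
position: [0.4735, 0.113, 0.1016]
ee_rot: [-0.034, -0.706, -0.035, 0.706]
contact_force: [-1.3, 5.2, -1.1]
width: 0.0246
```

```bash
python3 - <<'E'
from h import *
T=T_tool();np.save("T6.npy",T);print(T[:3,3].round(4),st()["contact_force"].round(2),st()["moment"].round(3))
C=cam("wrist",T); im=get_image("wrist");np.save("w6.npy",im)
print(proj(C,[(.5316,.1303,.1175),(.5306,.1413,.1175),(.531,.1358,.1175)]).round(0).tolist())
g=cv2.cvtColor(im,cv2.COLOR_RGB2GRAY).astype(int)
for r in range(172,212,4): print(r,g[r,225:345:4])
E
```

```text
[0.4735 0.113  0.1016] [-1.27  5.22 -1.14] [0.706 0.184 0.258]
[[273.0, 177.0], [241.0, 177.0], [257.0, 177.0]]
172 [168 164 163 163 160 145 234 236 237 231 231 205 206 140  93  80 107 114
 207 227 227 172 149 150 142 148 163 157 182 183]
176 [171 169 164 160 161 143 232 233 234 235 231 231 230 228  98  84 106 113
 163 211 222 165 150 149 140 173 173 170 151 151]
180 [171 171 174 169 153 144 231 232 233 151 145 147 153 153 155 154 155 156
 155 156 156 152 149 150 132 174 177 173 157 158]
184 [169 163 166 165 153 143 234 232 231 175 177 177 178 176 176 177 177 178
 178 177 178 157 150 149 132 172 153 175 176 177]
188 [166 161 168 167 164 146 235 233 233 163 164 164 164 165 163 164 165 163
 162 165 165 159 157 156 127 139  84  92 156 156]
192 [166 168 176 169 167 145 235 235 235 134 134 133 132 133 133 132 132 131
 128 131 130 169 179 179 141 156  84 100 124 123]
196 [162 149 143 144 152 145 229 236 234 225 211 217 217 204  84  83  96 112
 112 110 110 165 180 178 127 152 155 156  89  86]
200 [164 152 140 142 142 144 174 187 191 188 189 186 167 164  84  84  96 113
 113 112 112 165 178 178 127 137 139 147  87  86]
204 [167 149 141 145 145 170 193 193 194 193 192 197 198 160  83  83  96 113
 129 190 153 169 178 177 127 114 119 123 134 104]
208 [169 146 141 145 147 185 224 225 225 225 224 224 225 197  82  82  92 114
 139 225 223 186 178 177 128  87  89  90 175 176]
```

>>> arm_command(series="0 -0.01 0 0 0 0 -1;0 -0.01 0 0 0 0 -1;0 -0.01 0 0 0 0 -1;0 0 0 0 0 0 -1;0 0 0 0 0 0 -1")

```text
clock: 12.83
position: [0.4734, 0.115, 0.1016]
ee_rot: [0.035, 0.706, 0.034, -0.706]
contact_force: [0.4, -0.4, -2.3]
width: 0.0242
```

>>> arm_command(series="0.01 0 0 0 0 0 -1;0.01 0 0 0 0 0 -1;0 0 0 0 0 0 -1;0 0 0 0 0 0 -1")

```text
clock: 13.17
position: [0.4734, 0.1158, 0.0996]
ee_rot: [0.034, 0.706, 0.034, -0.706]
contact_force: [0.2, -0.8, -2.7]
width: 0.0245
```

>>> arm_command(series="0.01 0 0 0 0 0 -1;0.01 0 0 0 0 0 -1;0 0 0 0 0 0 -1;0 0 0 0 0 0 -1")

```text
clock: 13.5
position: [0.4734, 0.1159, 0.0977]
ee_rot: [0.034, 0.706, 0.034, -0.706]
contact_force: [-0.2, -0.0, -1.3]
width: 0.0245
```

>>> arm_command(series="0.01 0 0 0 0 0 -1;0 0 0 0 0 0 -1;0 0 0 0 0 0 -1")

```text
clock: 13.75
position: [0.4733, 0.1159, 0.0966]
ee_rot: [0.034, 0.706, 0.034, -0.706]
contact_force: [0.2, 0.2, -1.5]
width: 0.0242
```

>>> arm_command(series="0 0 0 0 0 0 -1")

```text
clock: 13.83
position: [0.4733, 0.1158, 0.0966]
ee_rot: [0.034, 0.706, 0.034, -0.706]
contact_force: [0.3, 0.1, -0.6]
width: 0.0245
```

```bash
python3 - <<'E'
from h import *
T=T_tool();print(T[:3,3].round(4),st()["contact_force"].round(2),st()["moment"].round(3))
im=get_image("wrist");np.save("w7.npy",im);g=cv2.cvtColor(im,cv2.COLOR_RGB2GRAY).astype(int)
for r in range(164,212,4): print(r,g[r,225:345:5])
E
```

```text
[0.4733 0.1158 0.0966] [ 0.3   0.08 -0.59] [0.046 0.03  0.024]
164 [166 171 165 144 142 227 231 230 231 229 230 231  88  81 114 114 229 165
 139 139 114 116 109 189]
168 [166 171 166 139 135 227 231 232 231 230 230 232  96  81 114 115 228 166
 149 151  90 147 144 183]
172 [169 167 165 164 137 147 234 210 205 137 121 115 103  83 114 114 227 166
 151 151  83 163 158 182]
176 [174 167 162 161 143 145 234 235 237 235 234 235 206  83 113 112 223 165
 150 150  76 173 170 172]
180 [173 171 176 165 141 146 232 232 146 147 145 147 148 149 150 150 150 150
 150 151 115 177 173 111]
184 [173 166 169 166 137 149 233 230 175 176 176 177 178 177 178 178 176 156
 150 149 140 174 176 159]
188 [166 164 166 161 140 145 234 230 168 168 168 169 168 170 169 171 169 145
 154 154 134  98  85 155]
192 [160 168 174 168 144 146 235 236 142 142 141 143 140 142 142 142 142 172
 178 178 113  97  85 139]
196 [164 167 166 164 144 144 234 235 175 130 130 105 103  86 100 105 106 173
 179 180  77 159  98  90]
200 [161 140 141 143 142 145 227 236 235 234 233 231 228  85 108 113 113 173
 178 179  77 143 146  87]
204 [164 145 142 144 142 142 129 132 132 131 130 125 120  84 107 113 111 184
 179 176  74 123 129 160]
208 [166 142 138 147 147 151 213 216 217 214 213 216 150  84 107 113 226 183
 176 176  81  95 104 178]
```

Pin lies over the notch and the forces are back to baseline. Withdrawing the fork and heading back to the rest.

>>> arm_command(series="0 0 0.02 0 0 0 -1;0 0 0.05 0 0 0 -1;0 0 0.07 0 0 0 -1;0 0 0.07 0 0 0 -1;0 0 0.07 0 0 0 -1;0 0 0.07 0 0 0 -1;0 0 0 0 0 0 -1")

```text
clock: 14.47
position: [0.436, 0.1123, 0.0965]
ee_rot: [-0.035, -0.705, -0.034, 0.707]
contact_force: [-0.3, 0.6, -1.0]
width: 0.0247
```

>>> arm_command(series="-0.2 0 0 0 0 0 -1;-0.3 0 0 0 0 0 -1;-0.23 0 0 0 0 0 -1;0 -0.25 -0.1 0 0 0 -1;0 -0.35 -0.14 0 0 0 -1;0 -0.35 -0.14 0 0 0 -1;0 -0.35 -0.14 0 0 0 -1;0 -0.35 -0.14 0 0 0 -1;0 -0.35 -0.14 0 0 0 -1;0 -0.2 -0.08 -0.01 0 0 -1;0 -0.15 -0.07 -0.01 0 0 -1;0 0 0 0 0 0 -1")

```text
clock: 15.47
position: [0.5108, 0.3593, 0.1691]
ee_rot: [0.057, 0.705, 0.059, -0.704]
contact_force: [0.5, 0.5, -0.3]
width: 0.0244
```

```bash
python3 - <<'E'
from h import *
im=get_image("side");np.save("s7.npy",im)
T=T_tool();G=np.load("Tgrip.npy");d=np.linalg.inv(T)@G;print(T[:3,3],(d[:3,3]*1000).round(1),np.degrees(R.from_matrix(d[:3,:3]).as_rotvec()).round(2),st()["contact_force"].round(2))
im=get_image("wrist");np.save("w8.npy",im);g=cv2.cvtColor(im,cv2.COLOR_RGB2GRAY).astype(int)
# blade edges vs w2 for twist
for n in("w2","w8"):
    a=cv2.cvtColor(np.load(n+".npy"),cv2.COLOR_RGB2GRAY).astype(int)
    for r in(165,200,240,270): print(n,r,a[r,296:336:2])
E
```

```text
[0.50987149 0.35705978 0.16905984] [149.4   1.   -0.9] [ 0.07  0.14 -0.05] [-0.6  -0.71 -0.99]
w2 165 [115 115 116 114 157 229 227 169 141 142 142 142 141 150 185 187 186 186
 186 177]
w2 200 [112 112 112 112 110 203 222 186 181 180 181 181 182 138 110 136 220 222
 222 222]
w2 240 [143 142 139 141 142 142 154 175 177 176 176 177 172 141 102  75  75 128
 143 139]
w2 270 [ 39  38  37  38  37  37 106 174 175 175 174 176 114  33  36  36  37  38
  37  36]
w8 165 [144 144 142 141 144 144 144 142 140 140 140 139 140 139 139 138 139 138
 140 138]
w8 200 [162 194 172 151 217 226 214 181 180 180 179 179 181 194 178 118 115 121
 196 208]
w8 240 [240 240 240 234 227 226 217 177 176 176 177 176 170 119 114 115 114 119
 126 134]
w8 270 [ 44  44  45  44  44  42 106 173 173 174 174 175 115  41  42  43  42  41
  40  41]
```

>>> arm_command(series="0.35 0.01 -0.01 0 0 0 -1;0.4 0 0 0 0 0 -1;0.35 0 0 0 0 0 -1;0.2 0 0 0 0 0 -1;0.1 0 0 0 0 0 -1;0.05 0 0 0 0 0 -1;0.03 0 0 0 0 0 -1;0 0 0 0 0 0 -1;0 0 0 0 0 0 -1")

```text
clock: 16.32
position: [0.512, 0.3553, 0.0232]
ee_rot: [0.056, 0.706, 0.057, -0.704]
contact_force: [-0.4, 0.4, -0.7]
width: 0.0247
```

```bash
python3 - <<'E'
from h import *
T=T_tool();G=np.load("Tgrip.npy");d=np.linalg.inv(T)@G;print((d[:3,3]*1000).round(1),st()["contact_force"].round(2),st()["clock"])
E
```

```text
[ 3.5 -1.1  0.9] [-0.41  0.41 -0.73] 16.3167
```

>>> arm_command(series="0.02 -0.01 0.01 0 0 0 -1;0.01 0 0 0 0 0 -1;0 0 0 0 0 0 -1;0 0 0 0 0 0 -1")

```text
clock: 16.65
position: [0.5098, 0.3559, 0.019]
ee_rot: [0.057, 0.705, 0.057, -0.705]
contact_force: [-0.7, 0.2, -0.1]
width: 0.0244
```

>>> arm_command(series="0 0 0 0 0 0 0;0 0 0 0 0 0 0.2;0 0 0 0 0 0 0.2;0 0 0 0 0 0 0.2;-0.2 0 0 0 0 0 0.2;-0.4 0 0 0 0 0 0.2;-0.4 0 0 0 0 0 0.2;-0.4 0 0 0 0 0 0.2;-0.4 0 0 0 0 0 0.2;-0.3 0 0 0 0 0 0.2;0 0 0 0 0 0 0.2")

```text
clock: 17.57
position: [0.5131, 0.3576, 0.2369]
ee_rot: [0.054, 0.71, 0.059, -0.7]
contact_force: [1.3, 0.1, 0.2]
width: 0.0513
```

```bash
python3 - <<'E'
from h import *
T=T_tool();np.save("T9.npy",T);print(T.round(4).tolist());C=cam("wrist",T)
im=get_image("wrist");np.save("w9.npy",im);save("w9.png",im)
g=im.max(2);m=np.zeros_like(g);r0,r1,c0,c1=140,300,265,345
m[r0:r1,c0:c1]=g[r0:r1,c0:c1]<60
n,l,s,c=cv2.connectedComponentsWithStats(m);k=1+s[1:,4].argmax();print(s[k])
for y in range(s[k][1]+6,s[k][1]+s[k][3]-4,12):
    r=np.where(l[y]==k)[0];W=onz(C,[(r[0],y),(r[-1]+1,y)],.046);print(y,W.mean(0).round(4),np.linalg.norm(W[0]-W[1]).round(4))
C1=cam("wrist",np.load("T1.npy"));print("front edge before/after",onz(C1,[(300.5,181)],.046)[0].round(4),onz(C,[(s[k][0]+s[k][2]/2,s[k][1])],.046)[0].round(4))
# tray: fine corners, white mask in side view
sd=np.load("s7.npy");S=cam("side");wm=(sd.min(2)>150).astype(np.uint8);wm[:330]=0;wm[:,:360]=0;wm[:,545:]=0
wm=cv2.morphologyEx(wm,cv2.MORPH_CLOSE,np.ones((9,9)));cs,_=cv2.findContours(wm,cv2.RETR_EXTERNAL,cv2.CHAIN_APPROX_NONE);q=cv2.boxPoints(cv2.minAreaRect(max(cs,key=cv2.contourArea)));h=cv2.approxPolyDP(max(cs,key=cv2.contourArea),8,True).reshape(-1,2);print(h.tolist());P=onz(S,h,.034);print(P.round(3).tolist())
E
```

```text
[[0.0132, 0.1596, -0.9871, 0.5131], [0.0071, -0.9872, -0.1595, 0.3576], [-0.9999, -0.0049, -0.0142, 0.2369], [0.0, 0.0, 0.0, 1.0]]
[ 303  186   27   54 1301]
192 [0.5344 0.3563 0.046 ] 0.0246
204 [0.5234 0.3545 0.046 ] 0.023
216 [0.5122 0.3532 0.046 ] 0.0242
228 [0.5007 0.3517 0.046 ] 0.0235
front edge before/after [0.5393 0.3615 0.046 ] [0.5398 0.3572 0.046 ]
[[360, 351], [360, 479], [544, 479], [543, 331], [393, 330]]
[[0.467, -0.198, 0.034], [0.334, -0.408, 0.034], [0.609, -0.573, 0.034], [0.825, -0.353, 0.034], [0.553, -0.191, 0.034]]
```

>>> arm_command(series="0 0.2 0.02 0 0 0 0.2;0 0.38 0.03 0 0 0 0.2;0 0.38 0.03 0 0 0 0.2;0 0.38 0.03 0 0 0 0.2;0 0.38 0.03 0 0 0 0.2;0 0.38 0.03 0 0 0 0.2;0 0.38 0.03 0 0 0 0.2;0 0.38 0.03 0 0 0 0.2;0 0.38 0.03 0 0 0 0.2;0 0.34 0.01 0 0 0 0.2;0 0 0 -0.036 0 0 0.2;0 0 0 -0.036 0 0 0.2")

```text
clock: 18.62
position: [0.5394, -0.0043, 0.2268]
ee_rot: [-0.136, -0.693, -0.136, 0.695]
contact_force: [0.4, 0.5, -0.0]
width: 0.0509
```

>>> arm_command(series="0 0 0 -0.037 0 0 0.2;0 0 0 -0.037 0 0 0.2;0 0 0 -0.037 0 0 0.2;0 0 0 -0.037 0 0 0.2;0 0 0 -0.037 0 0 0.2;0 0 0 -0.037 0 0 0.2;0 0 0 -0.037 0 0 0.2;0 0 0 -0.037 0 0 0.2;0 0 0 -0.037 0 0 0.2;0 0 0 -0.037 0 0 0.2;0 0 0 -0.037 0 0 0.2;0 0 0 0 0 0 0.2")

```text
clock: 19.62
position: [0.5392, -0.0019, 0.2269]
ee_rot: [0.523, 0.475, 0.524, -0.476]
contact_force: [0.1, 0.3, 0.6]
width: 0.0511
```

>>> arm_command(series="0 0 0 0 0 0 0.2;0 0 0 0 0 0 0.2")

```text
clock: 19.78
position: [0.5397, -0.002, 0.2277]
ee_rot: [0.522, 0.476, 0.523, -0.477]
contact_force: [0.2, -0.5, -0.6]
width: 0.0513
```

```bash
cat >> h.py <<'E'
def goal(pos,yaw,tilt=0):
    "tool-frame shift (0.1 m) and turn (pi) to: tool y along yaw (world, deg), x down, then tilt about tool y"
    a=np.radians(yaw);y=np.array([np.cos(a),np.sin(a),0]);x=np.array([0,0,-1.]);G=np.eye(4)
    G[:3,:3]=np.c_[x,y,np.cross(x,y)]@R.from_rotvec([0,np.radians(tilt),0]).as_matrix();G[:3,3]=pos
    d=np.linalg.inv(T_tool())@G; return (d[:3,3]*10).round(3),(R.from_matrix(d[:3,:3]).as_rotvec()/np.pi).round(4)
E
python3 - <<'E'
from h import *
T=T_tool();np.save("T10.npy",T);print(T.round(4).tolist(),st()["clock"],st()["width"]);C=cam("wrist",T)
im=get_image("wrist");np.save("w10.npy",im);save("w10.png",im)
# roller edges at sample heights: look for grey roller via gradient; project expected axis
ax=lambda s:np.array([.5445-.0976*s,-.0011+.9952*s,.1105+.0514*s])
p=proj(C,[ax(-.08),ax(-.04),ax(0),ax(.04),ax(.08),ax(.095),ax(.137)]);print(p.round(0).tolist())
g=cv2.cvtColor(im,cv2.COLOR_RGB2GRAY).astype(int)
for q in p[1:5]:
    r=int(q[1]);c=int(q[0]);print(r,c-44,g[r,c-44:c+44:3])
print(goal((.545,-.001,.097),5.6,2.9))
E
```

```text
[[-0.0016, 0.9958, 0.0917, 0.5397], [0.0002, 0.0917, -0.9958, -0.002], [-1.0, -0.0016, -0.0003, 0.2277], [0.0, 0.0, 0.0, 1.0]] 19.7833 0.05131881369335995
[[319.0, 324.0], [319.0, 280.0], [319.0, 231.0], [319.0, 176.0], [319.0, 115.0], [319.0, 90.0], [319.0, 15.0]]
279 275 [214 213 211 211 103  86  87  87 106 135 134 145 153 163 173 168 144 155
 159 148 132 130 172 169 173 177 173 174 166  86]
230 275 [107 107 108 108  86  86  87  77 101 120 134 146 156 166 177 179 182 170
 163 152 139 123 179 179 179 179 177 176 182 109]
176 275 [237 238 218  93  87  87  87  88 110 128 137 150 159 170 183 191 193 180
 171 158 146 124 190 194 191 191 190 192 192 185]
115 275 [239 193 157 137 142 142  83 113 139 156 169 184 195 204 219 226 227 218
 206 184 168 151 195 238 233 236 232 237 235 237]
(array([ 1.31 ,  0.054, -0.005]), array([-0.0017,  0.016 ,  0.0003]))
```

View pics/w10.png

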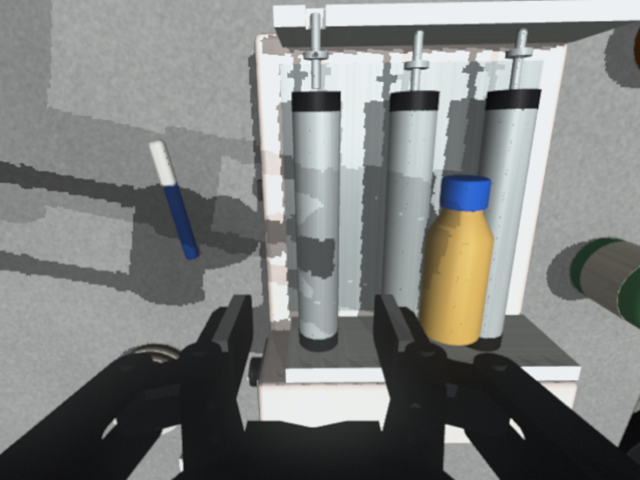

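Picture 12: the roller is centred at col 319 (rows 92–350), exactly where predicted, and the pin tip at row 12 lies in the notch. Descending on the roller's middle.

>>> arm_command(series="0.3 0.03 0 0 0.008 0 0.2;0.35 0.024 0 0 0.008 0 0.2;0.3 0 0 0 0 0 0.2;0.2 0 0 0 0 0 0.2;0.1 0 0 0 0 0 0.2;0.06 0 0 0 0 0 0.2;0 0 0 0 0 0 0.2", squeeze=50)

```text
clock: 20.42
position: [0.5449, 0.0028, 0.097]
ee_rot: [0.509, 0.488, 0.536, -0.464]
contact_force: [0.6, 0.2, 0.6]
width: 0.0513
```

```bash
python3 - <<'E'
from h import *
print(T_tool()[:3,3].round(4),goal((.545,-.001,.097),5.6,2.9),st()["contact_force"].round(2))
E
```

```text
[0.5449 0.0028 0.097 ] (array([-0.002, -0.002,  0.038]), array([-0.0013,  0.    ,  0.0003])) [0.64 0.18 0.6 ]
```

>>> arm_command(series="0 0 0 0 0 0 -0.15;0 0 0 0 0 0 -0.2;0 0 0 0 0 0 -0.25;0 0 0 0 0 0 -0.3;0 0 0 0 0 0 -0.4;0 0 0 0 0 0 -1;0 0 0 0 0 0 -1;0 0 0 0 0 0 -1")

```text
clock: 21.08
position: [0.5444, 0.0025, 0.0988]
ee_rot: [0.51, 0.487, 0.536, -0.464]
contact_force: [-5.2, -0.8, 6.0]
width: 0.0303
```

```bash
python3 - <<'E'
from h import *
print(T_tool()[:3,3].round(4),goal((.545,-.001,.097),5.6,2.9),st()["contact_force"].round(2),st()["moment"].round(2),st()["width"])
E
```

```text
[0.5444 0.0025 0.0988] (array([0.016, 0.003, 0.036]), array([-0.001 ,  0.0002,  0.0001])) [-5.21 -0.77  6.03] [-0.14  0.83  0.04] 0.030323440531978888
```

>>> arm_command(series="-0.01 0 0 0 0 0 -1;0 0 -0.02 0 0 0 -1;0 0 -0.02 0 0 0 -1;0 0 -0.02 0 0 0 -1;0 0 0 0 0 0 -1")

```text
clock: 21.5
position: [0.5441, 0.0072, 0.0992]
ee_rot: [0.511, 0.486, 0.536, -0.464]
contact_force: [-4.5, -4.8, 2.4]
width: 0.0303
```

>>> arm_command(series="0 0 -0.02 0 0 0 -1;0 0 -0.02 0 0 0 -1;0 0 -0.015 0 0 0 -1;0 0 0 0 0 0 -1;0 0 0 0 0 0 -1")

```text
clock: 21.92
position: [0.5438, 0.0139, 0.099]
ee_rot: [0.51, 0.487, 0.536, -0.464]
contact_force: [-2.3, -3.6, -2.0]
width: 0.0303
```

```bash
python3 - <<'E'
from h import *
print(T_tool()[:3,3].round(4),st()["contact_force"].round(2),st()["moment"].round(2),st()["width"])
T=T_tool();np.save("T11.npy",T);C=cam("wrist",T);im=get_image("wrist");np.save("w11.npy",im)
g=cv2.cvtColor(im,cv2.COLOR_RGB2GRAY).astype(int)
ax=lambda s:np.array([.5445-.0976*s,-.0011+.9952*s,.1105+.0514*s])
p=proj(C,[ax(.095),ax(.137),ax(.1065),ax(.106)]);print(p.round(0).tolist())
c=int(p[0,0]);print([(r,g[r,c-3:c+4].mean().round()) for r in range(0,int(p[0,1])+40,6)])
E
```

```text
[0.5438 0.0139 0.099 ] [-2.25 -3.59 -1.98] [-0.4   0.42  0.35] 0.030261173151137178
[[309.0, 105.0], [308.0, -47.0], [308.0, 66.0], [308.0, 68.0]]
[(0, np.float64(176.0)), (6, np.float64(208.0)), (12, np.float64(209.0)), (18, np.float64(210.0)), (24, np.float64(211.0)), (30, np.float64(211.0)), (36, np.float64(212.0)), (42, np.float64(213.0)), (48, np.float64(212.0)), (54, np.float64(205.0)), (60, np.float64(208.0)), (66, np.float64(63.0)), (72, np.float64(63.0)), (78, np.float64(63.0)), (84, np.float64(63.0)), (90, np.float64(63.0)), (96, np.float64(63.0)), (102, np.float64(63.0)), (108, np.float64(225.0)), (114, np.float64(226.0)), (120, np.float64(226.0)), (126, np.float64(226.0)), (132, np.float64(226.0)), (138, np.float64(226.0))]
```

>>> arm_command(series="-0.05 0 -0.003 0 0 0 -1;-0.05 0 -0.003 0 0 0 -1;-0.05 0 -0.003 0 0 0 -1;-0.05 0 -0.003 0 0 0 -1;0 0 0 0 0 0 -1")

```text
clock: 22.38
position: [0.5458, 0.0144, 0.1211]
ee_rot: [0.511, 0.489, 0.535, -0.463]
contact_force: [-0.1, 0.4, -2.9]
width: 0.0303
```

>>> arm_command(series="-0.15 0 -0.008 0 0 0 -1;-0.25 0 -0.013 0 0 0 -1;-0.3 0 -0.015 0 0 0 -1;-0.3 0 -0.015 0 0 0 -1;-0.15 0 -0.008 0 0 0 -1;0 0 0 0 0 0 -1;0 0 0 0 0 0 -1")

```text
clock: 22.97
position: [0.5444, 0.0144, 0.2351]
ee_rot: [0.51, 0.488, 0.535, -0.463]
contact_force: [-0.4, 0.1, -4.4]
width: 0.0302
```

```bash
python3 - <<'E'
from h import *
print(T_tool()[:3,3].round(4),st()["contact_force"].round(2),st()["moment"].round(2),st()["width"],st()["clock"])
for n in("side","scene"):
    im=get_image(n);np.save(n+"12.npy",im)
S=cam("side");sd=np.load("side12.npy");hsv=cv2.cvtColor(sd,cv2.COLOR_RGB2HSV)
w=((hsv[...,2]>185)&(hsv[...,1]<40)).astype(np.uint8)
box=proj(S,[(.41,-.31,.034),(.70,-.29,.034),(.72,-.43,.034),(.42,-.45,.034)]).astype(np.int32)
roi=np.zeros_like(w);cv2.fillConvexPoly(roi,box,1);roi=cv2.dilate(roi,np.ones((17,17)))
w=cv2.morphologyEx(w*roi,cv2.MORPH_CLOSE,np.ones((5,5)))
cs,_=cv2.findContours(w,cv2.RETR_EXTERNAL,cv2.CHAIN_APPROX_NONE);c=max(cs,key=cv2.contourArea)
h=cv2.approxPolyDP(cv2.convexHull(c),6,True).reshape(-1,2);print(h.tolist(),onz(S,h,.034).round(3).tolist())
E
```

```text
[0.5444 0.0144 0.2351] [-0.45  0.07 -4.44] [-0.1  -0.02  0.04] 0.030216967646152237 22.9667
[[481, 333], [532, 384], [416, 475], [368, 412]] [[0.707, -0.289, 0.034], [0.718, -0.429, 0.034], [0.421, -0.451, 0.034], [0.411, -0.313, 0.034]]
```

>>> arm_command(series="0 0 0.1 0 -0.016 0 -1;0 -0.02 0.35 0 0 0 -1;0 -0.02 0.35 0 0 0 -1;0 -0.02 0.35 0 0 0 -1;0 -0.02 0.35 0 0 0 -1;0 -0.02 0.35 0 0 0 -1;0 -0.02 0.35 0 0 0 -1;0 -0.02 0.35 0 0 0 -1;0 -0.02 0.35 0 0 0 -1;0 -0.02 0.35 0 0 0 -1;0 0 0.35 0 0 0 -1;0 0 0.25 0 0 0 -1")

```text
clock: 24.07
position: [0.5614, -0.3735, 0.231]
ee_rot: [0.521, 0.476, 0.524, -0.477]
contact_force: [0.4, -0.8, -2.6]
width: 0.0304
```

>>> arm_command(series="0 0 0 0.03 0 0 -1;0 0 0 0.037 0 0 -1;0 0 0 0.037 0 0 -1;0 0 0 0.037 0 0 -1;0 0 0 0.037 0 0 -1;0 0 0 0.037 0 0 -1;0 0 0 0.037 0 0 -1;0 0 0 0.037 0 0 -1;0 0 0 0.037 0 0 -1;0 0 0 0.037 0 0 -1;0 0 0 0.037 0 0 -1;0 0 0 0.037 0 0 -1")

```text
clock: 25.07
position: [0.5616, -0.3698, 0.231]
ee_rot: [-0.1, -0.699, -0.102, 0.701]
contact_force: [0.3, -0.6, -2.6]
width: 0.0304
```

>>> arm_command(series="0 0 0 0.037 0 0 -1;0 0 0 0.03 0 0 -1;0 0 0 0 0 0 -1;0 0 0 0 0 0 -1")

```text
clock: 25.4
position: [0.5618, -0.3701, 0.2318]
ee_rot: [-0.029, -0.706, -0.031, 0.707]
contact_force: [-0.3, -0.4, -3.3]
width: 0.0305
```

```bash
python3 - <<'E'
from h import *
T=T_tool();np.save("T13.npy",T);print(T.round(3).tolist(),st()["contact_force"].round(2),st()["width"],st()["clock"])
print(goal((.566,-.3705,.05),-85.6,0))
im=get_image("wrist");C=cam("wrist",T);np.save("w13.npy",im)
c,s=np.cos(np.radians(4.4)),np.sin(np.radians(4.4));L=lambda a,b,z:(.564+c*a-s*b,-.3705+s*a+c*b,z)
# inner side walls top edge (b=+-66..70) expected vs bright transitions
for a in(.03,.08):
    for b in(-.07,.07):
        print(a,b,proj(C,[L(a,b,.034)]).round(0).tolist())
g=cv2.cvtColor(im,cv2.COLOR_RGB2GRAY).astype(int)
r=int(proj(C,[L(.08,0,.034)])[0,1]);print(r,[(x,g[r,x]) for x in range(0,640,12)] if 0<=r<480 else None)
E
```

```text
[[-0.003, 0.084, -0.996, 0.562], [0.003, -0.996, -0.084, -0.37], [-1.0, -0.003, 0.002, 0.232], [0.0, 0.0, 0.0, 1.0]] [-0.31 -0.4  -3.33] 0.030507707362222337 25.4
(array([ 1.818,  0.013, -0.046]), array([0.0023, 0.0008, 0.0009]))
0.03 -0.07 [[388.0, 176.0]]
0.03 0.07 [[236.0, 175.0]]
0.08 -0.07 [[392.0, 118.0]]
0.08 0.07 [[232.0, 117.0]]
117 [(0, np.int64(67)), (12, np.int64(66)), (24, np.int64(68)), (36, np.int64(68)), (48, np.int64(68)), (60, np.int64(92)), (72, np.int64(71)), (84, np.int64(68)), (96, np.int64(64)), (108, np.int64(76)), (120, np.int64(155)), (132, np.int64(156)), (144, np.int64(151)), (156, np.int64(147)), (168, np.int64(151)), (180, np.int64(150)), (192, np.int64(149)), (204, np.int64(149)), (216, np.int64(149)), (228, np.int64(151)), (240, np.int64(196)), (252, np.int64(233)), (264, np.int64(230)), (276, np.int64(126)), (288, np.int64(148)), (300, np.int64(162)), (312, np.int64(172)), (324, np.int64(175)), (336, np.int64(159)), (348, np.int64(130)), (360, np.int64(145)), (372, np.int64(231)), (384, np.int64(228)), (396, np.int64(156)), (408, np.int64(150)), (420, np.int64(154)), (432, np.int64(155)), (444, np.int64(158)), (456, np.int64(156)), (468, np.int64(162)), (480, np.int64(152)), (492, np.int64(155)), (504, np.int64(157)), (516, np.int64(152)), (528, np.int64(124)), (540, np.int64(25)), (552, np.int64(24)), (564, np.int64(24)), (576, np.int64(85)), (588, np.int64(86)), (600, np.int64(87)), (612, np.int64(84)), (624, np.int64(85)), (636, np.int64(48))]
```

>>> arm_command(series="0.3 0.013 -0.04 0.002 0 0 -1;0.4 0 0 0 0 0 -1;0.4 0 0 0 0 0 -1;0.4 0 0 0 0 0 -1;0.3 0 0 0 0 0 -1;0.15 0 0 0 0 0 -1;0.05 0 0 0 0 0 -1;0 0 0 0 0 0 -1")

```text
clock: 26.12
position: [0.5655, -0.3708, 0.0319]
ee_rot: [-0.026, -0.706, -0.028, 0.708]
contact_force: [0.2, -0.4, -2.7]
width: 0.0299
```

>>> arm_command(series="0.03 0 0 0 0 0 -1;0.03 0 0 0 0 0 -1;0.03 0 0 0 0 0 -1;0.03 0 0 0 0 0 -1;0 0 0 0 0 0 -1")

```text
clock: 26.53
position: [0.5664, -0.3715, 0.0222]
ee_rot: [0.027, 0.707, 0.027, -0.707]
contact_force: [-0.5, 0.5, -3.3]
width: 0.0302
```

```bash
python3 - <<'E'
from h import *
print(T_tool()[:3,3].round(4),st()["contact_force"].round(2),st()["moment"].round(2),st()["width"],st()["clock"])
E
```

```text
[ 0.5664 -0.3715  0.0222] [-0.47  0.47 -3.34] [-0.    0.03 -0.05] 0.030176090768229507 26.5333
```

>>> arm_command(series="0.02 0 0 0 0 0 -1;0.02 0 0 0 0 0 -1;0.02 0 0 0 0 0 -1;0 0 0 0 0 0 -1;0 0 0 0 0 0 -1")

```text
clock: 26.95
position: [0.5663, -0.3715, 0.0158]
ee_rot: [-0.027, -0.707, -0.027, 0.707]
contact_force: [-0.1, 0.2, -2.8]
width: 0.0304
```

>>> arm_command(series="0.02 0 0 0 0 0 -1;0.01 0 0 0 0 0 -1;0 0 0 0 0 0 -1;0 0 0 0 0 0 -1")

```text
clock: 27.28
position: [0.5664, -0.3715, 0.0129]
ee_rot: [-0.027, -0.707, -0.027, 0.707]
contact_force: [-0.4, 0.0, -3.7]
width: 0.0305
```

>>> arm_command(series="0.01 0 0 0 0 0 -1;0.01 0 0 0 0 0 -1;0 0 0 0 0 0 -1;0 0 0 0 0 0 -1")

```text
clock: 27.62
position: [0.5664, -0.3715, 0.0109]
ee_rot: [-0.027, -0.707, -0.027, 0.707]
contact_force: [-0.8, -0.2, -3.5]
width: 0.0304
```

>>> arm_command(series="0.01 0 0 0 0 0 -1;0 0 0 0 0 0 -1;0 0 0 0 0 0 -1")

```text
clock: 27.87
position: [0.5664, -0.3715, 0.0099]
ee_rot: [-0.027, -0.707, -0.027, 0.707]
contact_force: [1.2, 1.2, -3.2]
width: 0.0302
```

>>> arm_command(series="0.01 0 0 0 0 0 -1;0 0 0 0 0 0 -1;0 0 0 0 0 0 -1")

```text
clock: 28.12
position: [0.5666, -0.3717, 0.0094]
ee_rot: [0.027, 0.707, 0.027, -0.706]
contact_force: [-0.4, 1.4, -0.4]
width: 0.0303
```

>>> arm_command(series="0.01 0 0 0 0 0 -1;0 0 0 0 0 0 -1;0 0 0 0 0 0 -1")

```text
clock: 28.37
position: [0.5666, -0.3716, 0.0093]
ee_rot: [0.027, 0.707, 0.026, -0.706]
contact_force: [-1.0, 0.8, 5.0]
width: 0.0302
```

Touchdown (force went from -3.3 to +5 N). Releasing.

>>> arm_command(series="-0.006 0 0 0 0 0 -1;0 0 0 0 0 0 -0.2;0 0 0 0 0 0 0;0 0 0 0 0 0 0.2;0 0 0 0 0 0 0.2;0 0 0 0 0 0 0.2;-0.1 0 0 0 0 0 0.2;-0.3 0 0 0 0 0 0.2;-0.4 0 0 0 0 0 0.2;-0.4 0 0 0 0 0 0.2;-0.4 0 0 0 0 0 0.2;-0.4 0 0 0 0 0 0.2")

```text
clock: 29.37
position: [0.5662, -0.3713, 0.2114]
ee_rot: [0.027, 0.707, 0.026, -0.706]
contact_force: [-0.3, -1.0, 0.3]
width: 0.051
```

>>> arm_command(series="0 0 0 0 0 0 0.2;0 0 0 0 0 0 0.2;0 0 0 0 0 0 0.2;0 0 0 0 0 0 0.2")

```text
clock: 29.7
position: [0.5655, -0.3709, 0.2071]
ee_rot: [-0.026, -0.706, -0.027, 0.707]
contact_force: [-0.1, 0.6, 0.4]
width: 0.0511
```

```bash
python3 - <<'E'
from h import *
T=T_tool();C=cam("wrist",T);S=cam("side");K=cam("scene");print(T[:3,3].round(3),st()["clock"],st()["contact_force"].round(2))
w=get_image("wrist");sd=get_image("side");sc=get_image("scene");np.save("wE.npy",w);np.save("sE.npy",sd);np.save("cE.npy",sc)
c,s=np.cos(np.radians(4.4)),np.sin(np.radians(4.4));L=lambda a,b,z:(.564+c*a-s*b,-.3705+s*a+c*b,z)
g=cv2.cvtColor(w,cv2.COLOR_RGB2GRAY).astype(int)
# roller cross profile, and black caps (roller ends) located
for a in(-.06,.0,.06):
    P=proj(C,[L(a,b,.020) for b in np.arange(.03,-.031,-.003)]).round().astype(int)
    print(a,[g[y,x] if 0<=y<480 and 0<=x<640 else -1 for x,y in P])
for nm,im,Q,z in(("wrist",w,C,.02),("side",sd,S,.02)):
    b=(im.max(2)<75).astype(np.uint8);roi=np.zeros_like(b);cv2.fillConvexPoly(roi,proj(Q,[L(a,q,z) for a,q in((-.14,-.06),(.14,-.06),(.14,.06),(-.14,.06))]).astype(np.int32),1)
    n,l,t,ce=cv2.connectedComponentsWithStats(b*roi)
    for k in range(1,n):
        if t[k,4]>25: print(nm,t[k],onz(Q,[ce[k]],z)[0].round(3))
# fork from side: black handle
for nm,f0,f1 in(("side",np.load("side0.npy"),sd),("scene",np.load("scene0.npy"),sc)):
    Q=S if nm=="side" else K
    x,y=proj(Q,[(.51,.356,.037)])[0].astype(int)
    for f in(f0,f1):
        m=np.zeros(f.shape[:2],np.uint8);m[y-25:y+25,x-30:x+30]=f[y-25:y+25,x-30:x+30].max(2)<55
        n,l,t,ce=cv2.connectedComponentsWithStats(m);k=1+t[1:,4].argmax();print(nm,"fork",t[k],ce[k].round(1),onz(Q,[ce[k]],.037)[0].round(4))
# unchanged things: diffs before/after around them
for n_,p,r in(("stack",(.382,-.217,.045),25),("dish",(.371,.219,.015),25),("pen",(.40,-.013,.01),28)):
    x,y=proj(S,[p])[0].astype(int);A=np.load("side0.npy")[y-r:y+r,x-r:x+r].astype(np.float32).mean(2);B=sd[y-r:y+r,x-r:x+r].astype(np.float32).mean(2)
    print(n_,cv2.phaseCorrelate(A,B))
def col(im,lo,hi):
    m=cv2.inRange(cv2.cvtColor(im,cv2.COLOR_RGB2HSV),lo,hi);m[:190]=0;m[330:]=0;m[:,:255]=0;m[:,410:]=0;return [ (t[4],c_.round(1).tolist()) for t,c_ in zip(*cv2.connectedComponentsWithStats(m)[2:]) if 40<t[4]<5000]
for i in(np.load("side0.npy"),sd): print("bottle/pen",col(i,(15,100,60),(30,255,255)),col(i,(105,120,50),(125,255,255)))
E
```

```text
[ 0.566 -0.371  0.207] 29.7 [-0.14  0.56  0.38]
-0.06 [np.int64(98), np.int64(98), np.int64(98), np.int64(98), np.int64(97), np.int64(92), np.int64(75), np.int64(71), np.int64(75), np.int64(76), np.int64(78), np.int64(101), np.int64(99), np.int64(95), np.int64(90), np.int64(82), np.int64(73), np.int64(119), np.int64(134), np.int64(133), np.int64(134)]
0.0 [np.int64(217), np.int64(218), np.int64(217), np.int64(218), np.int64(218), np.int64(175), np.int64(147), np.int64(120), np.int64(132), np.int64(141), np.int64(147), np.int64(150), np.int64(149), np.int64(140), np.int64(131), np.int64(111), np.int64(89), np.int64(179), np.int64(197), np.int64(197), np.int64(197)]
0.06 [np.int64(206), np.int64(206), np.int64(213), np.int64(206), np.int64(205), np.int64(178), np.int64(130), np.int64(113), np.int64(128), np.int64(142), np.int64(149), np.int64(153), np.int64(155), np.int64(149), np.int64(135), np.int64(119), np.int64(86), np.int64(189), np.int64(204), np.int64(204), np.int64(205)]
wrist [296 100  38  17 539] [ 0.655 -0.367  0.02 ]
wrist [298 256   6  26 101] [ 0.509 -0.365  0.02 ]
wrist
[... 312 characters left out ...]
 171  33  23 281] [255.5 181.9] [0.4945 0.3558 0.037 ]
side fork [239 172  34  22 277] [256.1 182.2] [0.4956 0.3538 0.037 ]
scene fork [396 217  23  17 159] [406.8 225. ] [0.4932 0.3561 0.037 ]
scene fork [396 217  22  17 143] [406.8 225.7] [0.4962 0.3541 0.037 ]
stack ((0.04732257200894807, 0.03531790216149133), 0.8964465442657471)
dish ((0.022537764225695867, 0.0009002829743529617), 1.0279839584350585)
pen ((-0.06349759382995046, 0.13007130792332688), 0.651721727318234)
bottle/pen [(np.int32(783), [387.7, 231.4])] [(np.int32(101), [367.8, 212.8]), (np.int32(213), [295.9, 310.2])]
bottle/pen [(np.int32(794), [387.7, 231.5])] [(np.int32(104), [367.8, 212.7]), (np.int32(217), [295.6, 310.0])]
```

```bash
python3 -c "
from h import *
print(ticket.sign_off(),st()['clock'])"
```

```text
the job is handed in; nothing more can be done
the job is handed in; nothing more can be done
```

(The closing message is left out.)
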